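# Back the caddy's flange nut off until its thread drops in

## Robot

A 6-joint arm with a two-finger parallel gripper is mounted at the origin on the work surface. World frame = base frame: x ahead of the robot, y to its left, z up, the work surface at z = 0. Lengths are in m, angles in rad, forces in N, time in s.
With the tool pointing down it reaches from about 0.325 to 0.875 m from the base axis. Payload 4.4 kg.
Tool frame: the origin (TCP) lies at the very end of the fingers, on their centre line; the grasp point (between the pads) lies 19 mm behind it (ctrl.tcp_to_grasp is the distance from the TCP to the grasp point, in m); z points along the fingers, y is the direction in which the jaws open and shut (so a half turn about z gives the same grasp; the last joint's range is limited). The gripper opens to 85 mm and grips with 20 to 120 N. Pads are 22 mm wide; open, the fingers measure 114 mm over their backs; the gripper's body (76 mm by 85 mm) begins 54 mm behind the grasp point. The pads swing forward as they close: fully open they stand 13 mm farther back than shut.
Start: joints at [1.119, 0.207, 1.542, -0, 1.393, -0.15], TCP at [0.17, 0.549, 0.231] pointing down, gripper open.
Joint ranges: [-2.73, 2.73], [-0.86, 2.22], [0.23, 2.46], [-1.11, 4.25], [0.08, 2.63], [-2.82, 2.82]. Speed limits (rad/s): [2.79, 2.79, 3.14, 3.14, 3.14, 3.14].

## Interface

Orientations are given as a rotation vector (axis times angle).
In Python, from station import ctrl gives the robot as it stands.
- The arm moves only by the tool jog_arm, never from a script. Its argument "steps" is a list of rows, each a list of 7 numbers: the shift along the world's x, y, z in cm, then the turn, a rotation vector about the world's x, y, z in rad, then the opening in per cent of the stroke, from 0 (shut) to 100 (fully open). A call has 1 to 5 rows; each row is the pose to reach, as a shift and turn from the pose commanded when the call began; what a row does not reach only later rows make up. A row lasts 1/10 s, in which the tool goes at most 50 mm and 8.59 degrees, less where a joint would pass 70% of its speed; a pose out of reach is approached as far as the arm can. A call with a gripper value outside its range is refused whole. The fingers move at their own pace and stop on an object; "newtons" is the grip in N (left out, the last holds). Time passes only in rows, so rows that repeat a pose let the fingers close. It gives the time, the measured TCP pose, the force and the opening at its end, in the units of the state.
- ctrl.read_state(): the state, without advancing time (a new reading comes with each control period).
- ctrl.capture(name): name is "scene" or "top"; returns a dict with "image" (400x640x3 uint8, red, green, blue), "z_map" (400x640 float32, m along the optical axis (not along the pixel's ray), 0 where there is no reading), "fx", "fy", "cx", "cy" (pixels), "k1" (the pictures are not rectified: a ray, as slopes to the right and down, at radius r is drawn at 1 + k1 r^2 times it, then the intrinsics apply), "xyz" and "orientation" of the camera in the world. Camera axes: x right, y down, z forward; pixel columns grow to the right and rows downward; lengths in m; the calibration is good to about 2 mm. A picture is of the moment at which its call begins.
- ctrl.sign_off(): hands the job in, once; it reports no verdict.
The state is a dict: "t": time; "joints": joint angles; "qvel": joint speeds; "tau": joint torques, N m; "tcp_pos": TCP position; "orientation": TCP orientation; "wrist_force": force on the tool from outside, world axes, zero at the start; "wrist_torque": the same for the moment, N m; "gripper_width": finger opening in m.
Only numpy, scipy, OpenCV 4.12 (cv2) and the standard library are available. Lean on these libraries where they do the work, as an engineer would, in place of code of your own. Each camera call takes 0.05 s, during which the arm holds its last target.

## Task

On the ledge by the hand-washing basin, the caddy's flange nut is perched on top of the thread of the centre stud instead of in it. Without lifting it off, turn it back (anticlockwise seen from above) until its ears point at the pips on the hub, then let go so that the thread drops in and the nut sits level, one step lower. Leave the plain hex nut and the glass cup where they are.

Things in the scene. Friction and masses are not known exactly. Their poses are not given: they have to be found in the camera images.
- flange_nut_grip (a point): Loose black plastic nut, 60 g: hexagon 46 mm across flats, 44 tall, on a round flange 62 wide, 4 thick; 3 flange ears reach 38 mm from the axis. Point on axis, mid-hexagon, 26 mm above the underside. z up; x points at an ear, square to a flat (flats each 60 deg, ears each 120). Starts 46 to 66 deg clockwise of the drop; once let go there it falls 8 mm by its weight. Clockwise it jams.
- stud (a point): Centre of the top end of the fixed stud (20 mm wide here) of the caddy, a grey tray 200 mm wide, rim 40 high, that does not turn. 94 mm above the ledge. z up; x points at one of 3 hub pips, 48 mm off axis, 120 deg apart. Nut drops with ears at pips within 12 deg; a hard stop follows about 14 deg past. The nut's point is 28 mm below this one when perched, 36 when in. Side play 1.5 mm.
- plain_nut_mid (a point): Bystander: loose plain hex nut of black plastic, no flange, 46 mm across flats, 26 mm tall, already home on a grey stud 31 mm wide and 52 mm high on a square 80 mm steel plate. Point at its centre, z up.
- cup_mid (a point): Bystander: clear glass cup standing upright, 72 mm across the rim, 95 mm tall. Point on its axis half-way up, z up.
There are look-alikes about, which are no part of the job. Leave any orange look-alike of the part that bears flange_nut_grip alone.

How it is judged:
By the outcome, as a careful person would: the job done as asked, in the order asked, and still so for the second after the job is handed in, with the robot touching nothing.
It also fails if it takes over 32 s, if anything falls off the work surface, if the arm or the gripper's body presses on something with over 40 N, if the wrist force passes 120 N, or if a joint passes its speed limit or range.

## Working session

There is one attempt and no reset: what is moved stays moved. The work goes in short steps, Python scripts to look and compute and a tool call to move; the robot and the scene stay as the last step left them, time stands still between calls to the robot, and variables do not carry over. Pictures are saved under pics/ and viewed, and the job is handed in when it is done.

Besides the shell and the picture viewer there is one more tool, called after ">>>" as name([rows], argument=value, ...), one row to a line, values as JSON. jog_arm: Moves the arm, as the interface text tells. Its arguments: {"type":"object","properties":{"steps":{"type":"array","items":{"type":"array","items":{"type":"number"}}},"newtons":{"type":"number"}},"required":["steps"]}

```bash
mkdir -p pics; ls
cat > h.py <<'E'
import numpy as np,cv2
from scipy.spatial.transform import Rotation as R
from station import ctrl
def cap(n):
    c=ctrl.capture(n); np.savez('%s.npz'%n,**{k:np.asarray(v) for k,v in c.items()}); return c
def rays(c,uv):
    K=np.array([[float(c['fx']),0,float(c['cx'])],[0,float(c['fy']),float(c['cy'])],[0,0,1]])
    return cv2.undistortPoints(np.array(uv,float).reshape(-1,1,2),K,np.array([float(c['k1']),0,0,0.])).reshape(-1,2)
def rot(c):
    o=np.asarray(c['orientation']); return o if o.shape==(3,3) else R.from_rotvec(o).as_matrix()
def w(c,uv,d=None):
    p=rays(c,uv)
    if d is None: d=np.array([c['z_map'][int(round(v)),int(round(u))] for u,v in uv])
    P=np.c_[p,np.ones(len(p))]*np.asarray(d).reshape(-1,1)
    return P@rot(c).T+np.asarray(c['xyz'])
def onz(c,uv,z):
    p=rays(c,uv); D=np.c_[p,np.ones(len(p))]@rot(c).T; o=np.asarray(c['xyz'])
    return o+D*((z-o[2])/D[:,2:3])
def cloud(c):
    vv,uu=np.mgrid[0:400,0:640]; uv=np.c_[uu.ravel(),vv.ravel()]
    return w(c,uv,np.asarray(c['z_map']).ravel()).reshape(400,640,3)
def proj(c,P):
    q=(np.atleast_2d(P)-np.asarray(c['xyz']))@rot(c); s=q[:,:2]/q[:,2:]; s=s*(1+float(c['k1'])*(s**2).sum(1,keepdims=True))
    return s*[float(c['fx']),float(c['fy'])]+[float(c['cx']),float(c['cy'])]
E
python3 - <<'E'
from h import *
for n in('scene','top'):
    c=cap(n); cv2.imwrite(f'pics/{n}0.png',c['image'][:,:,::-1]); print(n,c['xyz'],c['orientation'],c['fx'],c['k1'])
print(ctrl.read_state())
E
```

```text
pics
scene [1.27613615 0.15418987 0.82116079] [-1.47412223 -2.07532075  0.86539496] 486.83189261523194 0.0033742516387135165
top [ 0.34254559 -0.10302766  1.12515805] [-2.1079064   2.10445217 -0.23465532] 499.36169158162636 0.049126194680187724
{'t': 0.1, 'joints': array([ 1.11946727e+00,  2.07352494e-01,  1.54288308e+00,  3.03192777e-06,
        1.39352214e+00, -1.50480903e-01]), 'qvel': array([-4.14102464e-04, -3.00809406e-03, -4.28042557e-03,  4.36070064e-05,
        8.19020131e-04, -1.85595501e-03]), 'tau': array([ 1.29424247e-03, -3.84094369e+01, -2.92549127e+01, -3.94495180e-05,
        4.92045918e-03,  9.34969819e-06]), 'tcp_pos': array([0.17007026, 0.54851595, 0.2301977 ]), 'orientation': array([-0.47069501, -3.10547754,  0.003246  ]), 'wrist_force': array([-0.21890748, -0.04377268,  0.53336112]), 'wrist_torque': array([-0.06044321,  0.04401769, -0.00980045]), 'gripper_width': 0.08530543720524504}
```

View pics/scene0.png

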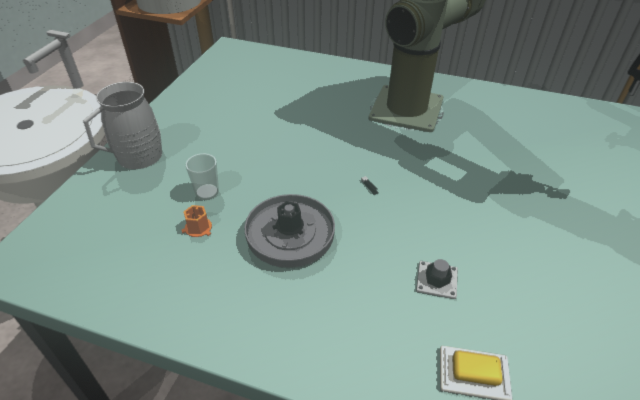

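View pics/top0.png

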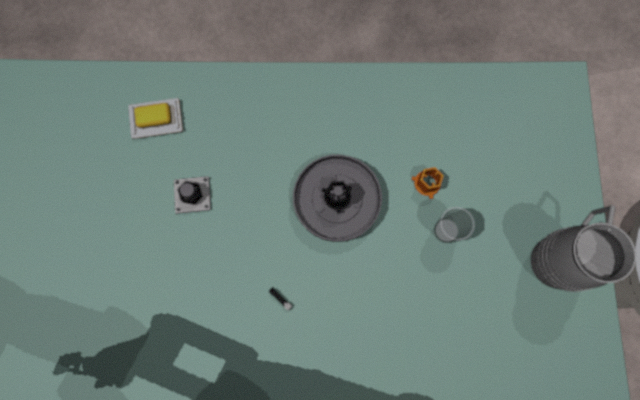

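The candidates are: the black nut in the caddy (scene 290,218; top 338,194), the plain nut on the steel plate (scene 438,272; top 190,191), and the orange look-alike (scene 198,222; top 430,181). The one in the grey caddy fits the description. Next I'll check it in a close crop.

Run:
```python
from h import *
t=dict(np.load('top.npz')); s=dict(np.load('scene.npz'))
def crop(c,u0,v0,wd,k):
    i=c['image'][v0:v0+wd,u0:u0+wd,::-1].astype(float)
    i=np.clip(255*(i/255)**0.5*1.2,0,255).astype(np.uint8)
    return cv2.resize(i,None,fx=k,fy=k,interpolation=cv2.INTER_CUBIC)
cv2.imwrite('pics/crop1.png',np.hstack([crop(t,288,148,100,4),crop(s,240,180,100,4)]))
cv2.imwrite('pics/crop1b.png',crop(t,312,168,52,11))
for n,c in(('t',t),('s',s)):
    X=cloud(c); m=(np.asarray(c['z_map'])>0)
    # caddy
    r=(X[...,2]>0.004)&m
    for nm,(u0,u1,v0,v1) in {'t':{'caddy':(290,388,150,245),'plain':(170,215,172,216),'orange':(408,450,160,205)},'s':{'caddy':(240,340,190,270),'plain':(412,465,252,300)}}[n].items():
        P=X[v0:v1,u0:u1][r[v0:v1,u0:u1]]
        print(n,nm,P.min(0).round(3),P.max(0).round(3))
        for a in np.arange(0,.13,.01):
            q=P[(P[:,2]>=a)&(P[:,2]<a+.01)]
            if len(q)>5: print('  ',a.round(2),len(q),q.mean(0).round(4),((q.min(0)+q.max(0))/2).round(4),np.ptp(q,axis=0).round(3))
```

```text
t caddy [ 0.497 -0.263  0.004] [ 0.72  -0.037  0.099]
   0.0 178 [ 0.6081 -0.1577  0.0048] [ 0.6086 -0.1499  0.0059] [0.223 0.226 0.004]
   0.01 1369 [ 0.5987 -0.1434  0.0185] [ 0.598  -0.1456  0.0166] [0.191 0.187 0.007]
   0.02 3299 [ 0.5994 -0.1457  0.0235] [ 0.5983 -0.1451  0.025 ] [0.194 0.19  0.01 ]
   0.03 499 [ 0.6165 -0.1465  0.0358] [ 0.6003 -0.145   0.035 ] [0.198 0.197 0.01 ]
   0.04 444 [ 0.5926 -0.1462  0.0428] [ 0.5997 -0.1449  0.0446] [0.198 0.197 0.009]
   0.05 31 [ 0.5829 -0.1435  0.0547] [ 0.5897 -0.144   0.0551] [0.029 0.048 0.009]
   0.06 44 [ 0.5947 -0.1439  0.0663] [ 0.5978 -0.1449  0.0652] [0.043 0.05  0.009]
   0.07 86 [ 0.5971 -0.144   0.0749] [ 0.5976 -0.1423  0.0749] [0.043 0.045 0.01 ]
   0.08 214 [ 0.5989 -0.1441  0.0862] [ 0.5997 -0.1454  0.085 ] [0.047 0.052 0.01 ]
   0.09 99 [ 0.599  -0.1454  0.0932] [ 0.5982 -0.1429  0.0946] [0.047 0.047 0.009]
t plain [0.564 0.139 0.004] [0.665 0.236 0.056]
   0.0 643 [0.608  0.185  0.0074] [0.6142 0.1878 0.007 ] [0.101 0.097 0.006]
   0.01 180 [0.609  0.1831 0.0122] [0.6127 0.1861 0.015 ] [0.078 0.085 0.01 ]
   0.0
[... 1562 characters left out ...]
[0.047 0.053 0.01 ]
   0.08 251 [ 0.6032 -0.1413  0.0858] [ 0.6001 -0.142   0.085 ] [0.05  0.052 0.01 ]
   0.09 58 [ 0.6015 -0.1416  0.0935] [ 0.6047 -0.1436  0.0934] [0.03  0.024 0.007]
s plain [0.537 0.147 0.004] [0.658 0.234 0.055]
   0.0 639 [0.6243 0.19   0.0076] [0.5974 0.1905 0.007 ] [0.121 0.086 0.006]
   0.01 160 [0.6259 0.1911 0.0132] [0.6159 0.191  0.015 ] [0.08  0.079 0.01 ]
   0.02 106 [0.6253 0.1883 0.0255] [0.6193 0.1904 0.0248] [0.039 0.051 0.01 ]
   0.03 179 [0.6222 0.1911 0.034 ] [0.6162 0.1908 0.035 ] [0.045 0.049 0.01 ]
   0.04 54 [0.6212 0.1891 0.0454] [0.6127 0.1903 0.0451] [0.032 0.03  0.01 ]
   0.05 143 [0.6138 0.1906 0.052 ] [0.6127 0.1907 0.0528] [0.03  0.029 0.005]
```

View pics/crop1.png

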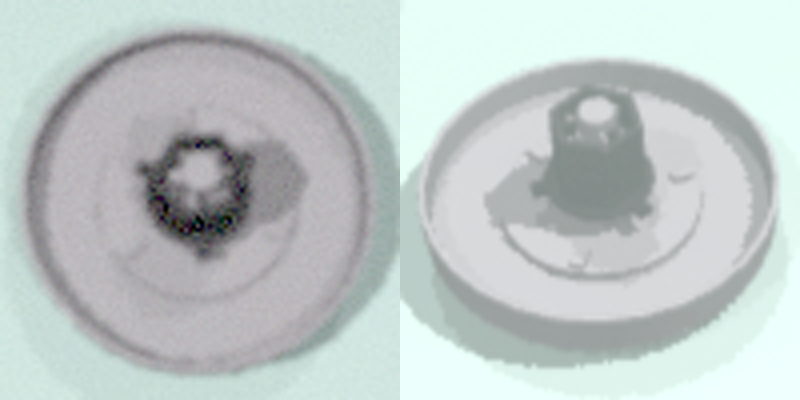

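View pics/crop1b.png

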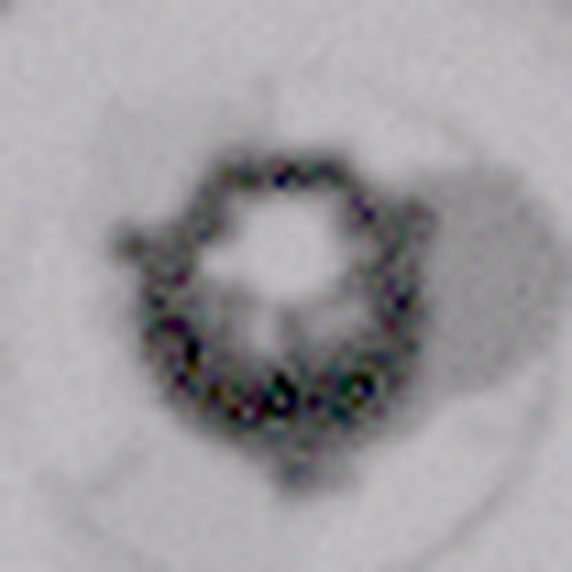

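Run:
```python
from h import *
t=dict(np.load('top.npz')); s=dict(np.load('scene.npz'))
def big(c,u0,v0,wd,ht,k,nm):
    i=c['image'][v0:v0+ht,u0:u0+wd,::-1].astype(float)
    i=cv2.resize(i,None,fx=k,fy=k,interpolation=cv2.INTER_CUBIC).clip(0,255)
    i=cv2.GaussianBlur(i,(0,0),k/2.5)
    i=np.clip((i-20)*2.6,0,255).astype(np.uint8); cv2.imwrite(nm,i)
big(s,255,190,76,56,10,'pics/s2.png'); big(t,308,162,62,60,10,'pics/t2.png')
e=np.array([[132,246],[418,215],[300,480]])/11+[312,168]-.5
E=onz(t,e,.042); print(E, E.mean(0))
p=np.array([[310.5,224.5],[285,245.5],[273,219.5]]); P=w(s,p); print(P)
```

```text
[[ 0.61388699 -0.1145954   0.042     ]
 [ 0.62049519 -0.17278615  0.042     ]
 [ 0.56541064 -0.14838973  0.042     ]] [ 0.59993094 -0.14525709  0.042     ]
[[ 0.57395839 -0.10182212  0.02753278]
 [ 0.65131056 -0.1322057   0.02878251]
 [ 0.58582252 -0.187773    0.02575446]]
```

View pics/s2.png

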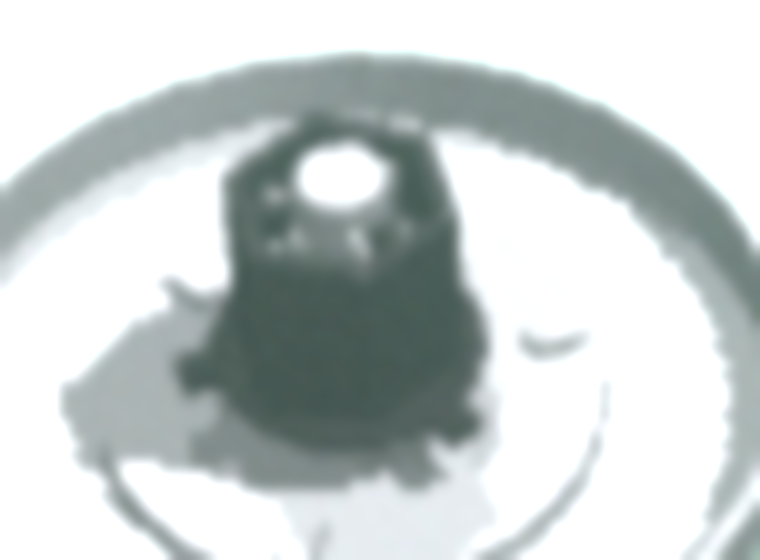

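View pics/t2.png

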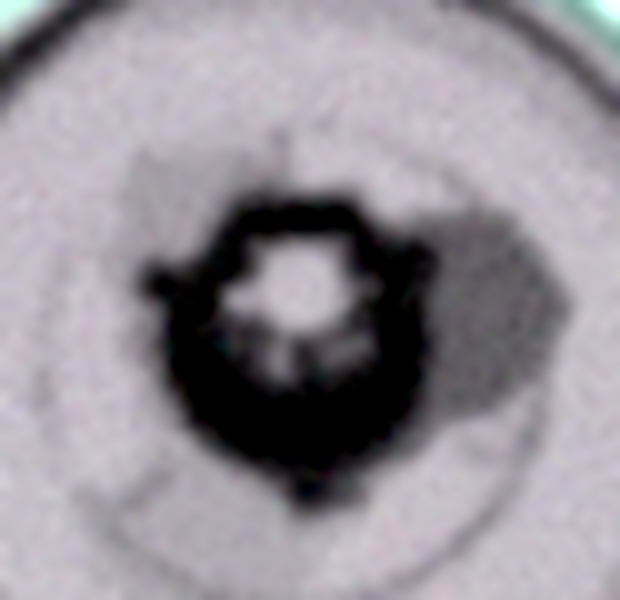

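Run:
```python
from h import *
t=dict(np.load('top.npz')); s=dict(np.load('scene.npz'))
o=np.array([308,162])-.45
f=lambda a:np.array(a)/10+o
S=onz(t,f([[300,287]]),.094)[0]; print('stud top',S)
Ss=onz(s,np.array([[343,176]])/10+[255,190]-.45,.094)[0]; print('stud scene',Ss)
C=np.array([.600,-.1453,0])
def ang(P,C):
    d=P-C; return np.c_[np.hypot(d[:,0],d[:,1])*1e3,np.degrees(np.arctan2(d[:,1],d[:,0]))%120].round(1)
print('ears top',ang(onz(t,f([[155,283],[422,245],[312,500]]),.042),C))
print('pips top',ang(onz(t,f([[160,485],[283,145],[490,440]]),.027),C))
Cs=np.array([.601,-.1415,0])
g=lambda a:np.array(a)/10+[255,190]-.45
print('pips scene',ang(onz(s,g([[552,345],[315,545],[190,295]]),.027),Cs))
print('ears scene',ang(onz(s,g([[195,375],[463,425]]),.042),Cs))
# depth-based ears: top
X=cloud(t)
```

```text
stud top [ 0.60007019 -0.14393341  0.094     ]
stud scene [ 0.60033663 -0.14079584  0.094     ]
ears top [[34.6 66.3]
 [36.2 69.1]
 [35.7 64.9]]
pips top [[42.1 13.7]
 [50.2  2.7]
 [47.6  7. ]]
pips scene [[46.9  7. ]
 [45.3 11.8]
 [47.8 10.7]]
ears scene [[34.2 64.3]
 [35.  66.8]]
```

>>> jog_arm([
  [2.15,-3.46,0,0,0,-0.06,100],
  [4.3,-6.92,0,0,0,-0.12,100],
  [6.45,-10.38,0,0,0,-0.18,100],
  [8.6,-13.84,0,0,0,-0.24,100],
  [10.75,-17.3,0,0,0,-0.29,100],
])

```text
t: 0.6
tcp_pos: [0.2781, 0.3745, 0.2308]
orientation: [-0.917, -3.004, 0.001]
wrist_force: [-0.3, -0.1, -0.8]
gripper_width: 0.0856
```

>>> jog_arm([
  [2.15,-3.46,0,0,0,-0.06,100],
  [4.3,-6.92,0,0,0,-0.12,100],
  [6.45,-10.38,0,0,0,-0.18,100],
  [8.6,-13.84,0,0,0,-0.24,100],
  [10.75,-17.3,0,0,0,-0.29,100],
])

```text
t: 1.1
tcp_pos: [0.3856, 0.2016, 0.231]
orientation: [-1.342, -2.84, 0.0]
wrist_force: [1.2, 0.3, -0.0]
gripper_width: 0.0854
```

>>> jog_arm([
  [2.15,-3.46,0,0,0,-0.06,100],
  [4.3,-6.92,0,0,0,-0.12,100],
  [6.45,-10.38,0,0,0,-0.18,100],
  [8.6,-13.84,0,0,0,-0.24,100],
  [10.75,-17.3,0,0,0,-0.29,100],
])

```text
t: 1.6
tcp_pos: [0.4932, 0.0286, 0.2308]
orientation: [-1.739, -2.616, 0.0]
wrist_force: [0.4, 0.2, 0.1]
gripper_width: 0.0856
```

>>> jog_arm([
  [2.15,-3.46,0,0,0,-0.06,100],
  [4.3,-6.92,0,0,0,-0.12,100],
  [6.45,-10.38,0,0,0,-0.18,100],
  [8.6,-13.84,0,0,0,-0.24,100],
  [10.75,-17.3,0,0,0,-0.29,100],
])

```text
t: 2.1
tcp_pos: [0.6007, -0.1442, 0.2305]
orientation: [-2.098, -2.337, 0.0]
wrist_force: [0.8, 1.0, 0.3]
gripper_width: 0.0855
```

>>> jog_arm([
  [0,0,0,0,0,0,100],
  [0,0,0,0,0,0,100],
])

```text
t: 2.3
tcp_pos: [0.6, -0.1434, 0.2301]
orientation: [-2.096, -2.337, 0.001]
wrist_force: [0.1, 0.5, -0.1]
gripper_width: 0.0851
```

```bash
cat > st.py <<'E'
from h import *
s=ctrl.read_state(); M=R.from_rotvec(s['orientation']).as_matrix()
print('t',round(s['t'],2),'tcp',s['tcp_pos'].round(4),'yaw_y',np.degrees(np.arctan2(M[1,1],M[0,1])).round(1),'z',M[:,2].round(3),'F',s['wrist_force'].round(1),'T',s['wrist_torque'].round(2),'w',round(float(s['gripper_width']),4),'q6',s['joints'][5].round(2))
E
python3 st.py
```

```text
t 2.3 tcp [ 0.6    -0.1434  0.2301] yaw_y 6.2 z [-0.002  0.001 -1.   ] F [ 0.1  0.5 -0.1] T [-0.01 -0.02 -0.02] w 0.0851 q6 -0.48
```

>>> jog_arm([
  [0,0,-2.6,0,0,0,100],
  [0,0,-5.2,0,0,0,100],
  [0,0,-7.8,0,0,0,100],
  [0,0,-10.4,0,0,0,100],
  [0,0,-12.5,0,0,0,100],
])

```text
t: 2.8
tcp_pos: [0.5988, -0.1407, 0.1046]
orientation: [-2.092, -2.34, 0.001]
wrist_force: [0.8, 0.4, -0.8]
gripper_width: 0.0851
```

```bash
python3 st.py
python3 - <<'E'
from h import *
def big(c,u0,v0,wd,ht,k):
    i=c['image'][v0:v0+ht,u0:u0+wd,::-1].astype(float)
    i=cv2.resize(i,None,fx=k,fy=k,interpolation=cv2.INTER_CUBIC).clip(0,255)
    return np.clip((i-15)*2,0,255).astype(np.uint8)
a=big(cap('scene'),245,160,90,100,5);b=big(cap('top'),300,155,70,100,5)
cv2.imwrite('pics/d1.png',np.hstack([a,b]))
E
```

```text
t 2.8 tcp [ 0.5988 -0.1407  0.1046] yaw_y 6.4 z [-0.002  0.001 -1.   ] F [ 0.8  0.4 -0.8] T [-0.01  0.01  0.01] w 0.0851 q6 -0.48
```

View pics/d1.png

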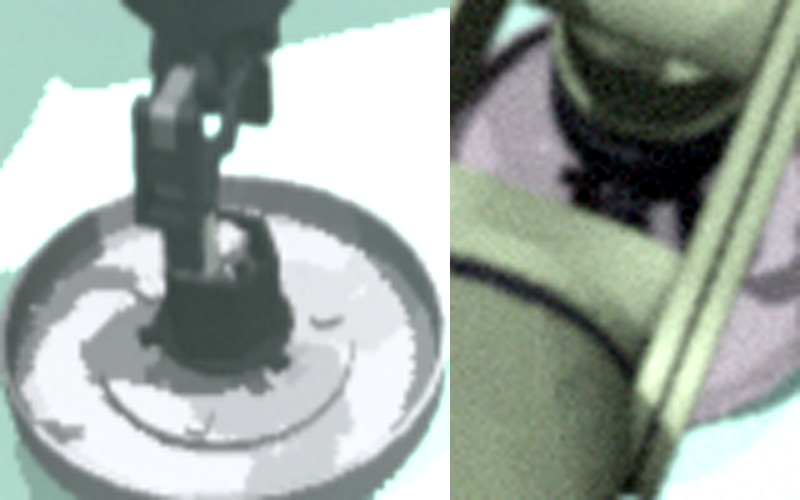

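```bash
python3 st.py
python3 - <<'E'
from h import *
s=dict(np.load('scene.npz'))
st=ctrl.read_state(); M=R.from_rotvec(st['orientation']).as_matrix(); p=st['tcp_pos']
for k in(-.05,0.05): 
    for dz in (.019,.05):
        print(k,dz,(proj(s,p+M[:,1]*k-M[:,2]*dz)-[245,160])*5)
print('studtop',(proj(s,[.6,-.143,.094])-[245,160])*5,'robot tcp',(proj(s,p)-[245,160])*5)
X=cloud(s); 
P=X[160:200,265:305]; m=(np.asarray(s['z_map'])[160:200,265:305]>0)
P=P[m]
for a in np.arange(.1,.2,.01):
    q=P[(P[:,2]>a)&(P[:,2]<a+.01)&(abs(P[:,0]-.6)<.08)]
    if len(q): print(a.round(2),len(q),q.min(0).round(3),q.max(0).round(3))
E
```

```text
t 2.9 tcp [ 0.5966 -0.14    0.1023] yaw_y 6.4 z [-0.008  0.004 -1.   ] F [-0.4  0.6 -0.3] T [ 0.03 -0.03 -0.  ] w 0.0856 q6 -0.48
-0.05 0.019 [[251.64974387 105.6985567 ]]
-0.05 0.05 [[249.13492444  51.16606809]]
0.05 0.019 [[189.53236173 267.77812001]]
0.05 0.05 [[185.42060289 213.03580589]]
studtop [[214.71029516 234.01841723]] robot tcp [[223.57441201 216.36493196]]
0.11 6 [ 0.553 -0.148  0.116] [ 0.555 -0.139  0.12 ]
0.12 22 [ 0.552 -0.148  0.121] [ 0.558 -0.134  0.13 ]
0.13 21 [ 0.55  -0.147  0.13 ] [ 0.557 -0.135  0.14 ]
0.14 17 [ 0.549 -0.143  0.141] [ 0.559 -0.135  0.15 ]
0.15 14 [ 0.548 -0.14   0.152] [ 0.557 -0.135  0.159]
0.16 20 [ 0.548 -0.144  0.16 ] [ 0.655 -0.123  0.17 ]
0.17 36 [ 0.562 -0.142  0.17 ] [ 0.668 -0.12   0.179]
0.18 80 [ 0.559 -0.144  0.181] [ 0.672 -0.12   0.19 ]
0.19 115 [ 0.569 -0.154  0.19 ] [ 0.673 -0.12   0.2  ]
```

>>> jog_arm([
  [0,0,0,0,0,0,100],
  [0,0,0,0,0,0,100],
  [0,0,0,0,0,0,100],
])

```text
t: 3.2
tcp_pos: [0.6016, -0.143, 0.1083]
orientation: [2.093, 2.338, 0.002]
wrist_force: [-0.5, 0.8, -0.3]
gripper_width: 0.0855
```

```bash
python3 st.py
```

```text
t 3.2 tcp [ 0.6016 -0.143   0.1083] yaw_y 6.3 z [ 0.003 -0.001 -1.   ] F [-0.5  0.8 -0.3] T [ 0.05  0.04 -0.04] w 0.0855 q6 -0.48
```

>>> jog_arm([
  [0,0,-0.6,0,0,0,100],
  [0,0,-1.2,0,0,0,100],
  [0,0,-1.8,0,0,0,100],
  [0,0,-2.4,0,0,0,100],
  [0,0,-3.0,0,0,0,100],
])

```text
t: 3.7
tcp_pos: [0.6, -0.1427, 0.0753]
orientation: [-2.096, -2.339, 0.0]
wrist_force: [-0.2, -0.1, -0.1]
gripper_width: 0.0851
```

>>> jog_arm([
  [0,0,-0.6,0,0,0,100],
  [0,0,-1.1,0,0,0,100],
  [0,0,-1.6,0,0,0,100],
  [0,0,-2.0,0,0,0,100],
  [0,0,-2.2,0,0,0,100],
])

```text
t: 4.2
tcp_pos: [0.6001, -0.1427, 0.0537]
orientation: [-2.096, -2.34, 0.0]
wrist_force: [0.5, 0.1, -0.0]
gripper_width: 0.0853
```

>>> jog_arm([
  [0,0,0,0,0,0,100],
  [0,0,0,0,0,0,100],
  [0,0,0,0,0,0,100],
])

```text
t: 4.5
tcp_pos: [0.6007, -0.1429, 0.0546]
orientation: [2.096, 2.34, 0.0]
wrist_force: [-0.4, 0.5, 0.3]
gripper_width: 0.0851
```

```bash
python3 st.py
```

```text
t 4.5 tcp [ 0.6007 -0.1429  0.0546] yaw_y 6.3 z [ 0.001 -0.    -1.   ] F [-0.4  0.5  0.3] T [-0.   -0.   -0.04] w 0.0851 q6 -0.48
```

>>> jog_arm([
  [0,0,-0.2,0,0,0,100],
  [0,0,-0.35,0,0,0,80],
  [0,0,-0.35,0,0,0,60],
  [0,0,-0.35,0,0,0,40],
  [0,0,-0.35,0,0,0,30],
], newtons=30)

```text
t: 5.0
tcp_pos: [0.6004, -0.1428, 0.0508]
orientation: [2.096, 2.34, 0.0]
wrist_force: [0.6, 0.0, -0.2]
gripper_width: 0.0457
```

>>> jog_arm([
  [0,0,0,0,0,0,30],
  [0,0,0,0,0,0,30],
  [0,0,0,0,0,0,30],
  [0,0,0,0,0,0,30],
])

```text
t: 5.4
tcp_pos: [0.6004, -0.1429, 0.0508]
orientation: [2.096, 2.34, 0.0]
wrist_force: [-0.0, 0.3, 0.8]
gripper_width: 0.0457
```

```bash
python3 st.py
```

```text
t 5.4 tcp [ 0.6004 -0.1429  0.0508] yaw_y 6.3 z [ 0. -0. -1.] F [-0.   0.3  0.8] T [-0.01 -0.05  0.01] w 0.0457 q6 -0.48
```

>>> jog_arm([
  [0,0,0,0,0,0.1,30],
  [0,0,0,0,0,0.2,30],
  [0,0,0,0,0,0.3,30],
  [0,0,0,0,0,0.4,30],
  [0,0,0,0,0,0.5,30],
])

```text
t: 5.9
tcp_pos: [0.6004, -0.1428, 0.0508]
orientation: [1.446, 2.789, -0.0]
wrist_force: [0.4, 0.7, 0.2]
gripper_width: 0.046
```

```bash
python3 st.py
```

```text
t 5.9 tcp [ 0.6004 -0.1428  0.0508] yaw_y 35.2 z [ 0. -0. -1.] F [0.4 0.7 0.2] T [-0.   -0.02  0.01] w 0.046 q6 -0.99
```

>>> jog_arm([
  [0,0,0,0,0,0.1,30],
  [0,0,0,0,0,0.2,30],
  [0,0,0,0,0,0.3,30],
  [0,0,0,0,0,0.38,30],
  [0,0,0,0,0,0.45,30],
])

```text
t: 6.4
tcp_pos: [0.6001, -0.1427, 0.0505]
orientation: [-0.789, -3.04, -0.0]
wrist_force: [0.5, -0.2, -0.2]
gripper_width: 0.0458
```

>>> jog_arm([
  [0,0,0,0,0,0,30],
  [0,0,0,0,0,0,30],
])

```text
t: 6.6
tcp_pos: [0.6002, -0.1428, 0.0506]
orientation: [-0.796, -3.039, -0.0]
wrist_force: [0.9, -0.1, -1.1]
gripper_width: 0.0462
```

```bash
python3 st.py
python3 - <<'E'
from h import *
def big(c,u0,v0,wd,ht,k):
    i=c['image'][v0:v0+ht,u0:u0+wd,::-1].astype(float)
    i=cv2.resize(i,None,fx=k,fy=k,interpolation=cv2.INTER_CUBIC).clip(0,255)
    return np.clip((i-15)*2,0,255).astype(np.uint8)
a=big(cap('scene'),245,180,90,80,8)
cv2.imwrite('pics/d2.png',a[:600])
E
```

```text
t 6.6 tcp [ 0.6002 -0.1428  0.0506] yaw_y 60.6 z [-0.  0. -1.] F [ 0.9 -0.1 -1.1] T [ 0.03  0.04 -0.01] w 0.0462 q6 -1.43
```

View pics/d2.png

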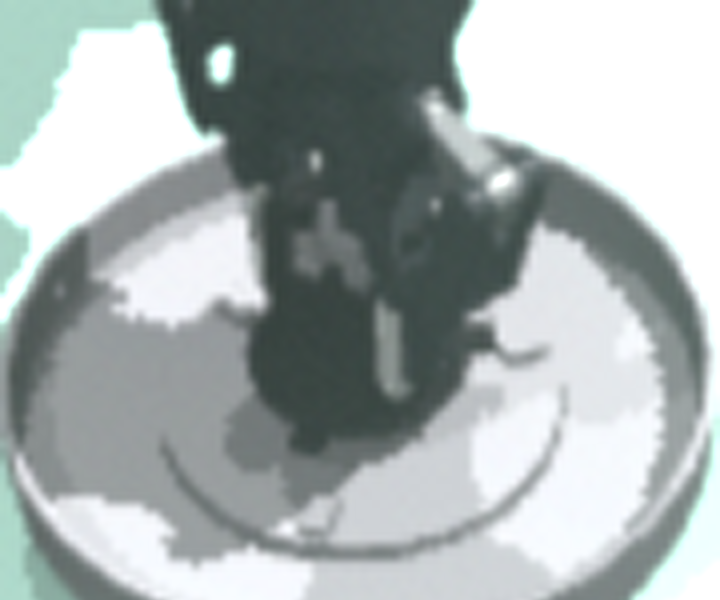

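Run:
```python
from h import *
s=dict(np.load('scene.npz'))
g=lambda a:np.array(a)/8+[245,180]-.45
def ang(P,C):
    d=P-C; return np.c_[np.hypot(d[:,0],d[:,1])*1e3,np.degrees(np.arctan2(d[:,1],d[:,0]))%120].round(1)
for C in([.600,-.1415,0],[.6002,-.1428,0]):
    print('pips',ang(onz(s,g([[524,352],[320,527]]),.027),np.array(C)),'ears',ang(onz(s,g([[482,335],[308,437]]),.042),np.array(C)))
```

```text
pips [[47.4  7.6]
 [50.6  8.7]] ears [[ 34.3   1.4]
 [ 33.3 116.8]]
pips [[48.6  6.9]
 [50.6 10.2]] ears [[ 35.5   0.5]
 [ 33.1 119.1]]
```

>>> jog_arm([
  [0,0,0,0,0,0.05,30],
  [0,0,0,0,0,0.1,30],
  [0,0,0,0,0,0.14,30],
  [0,0,0,0,0,0.14,30],
  [0,0,0,0,0,0.14,30],
])

```text
t: 7.15
tcp_pos: [0.6003, -0.1428, 0.0507]
orientation: [-0.581, -3.087, 0.0]
wrist_force: [-0.6, 0.0, 0.0]
gripper_width: 0.0459
```

```bash
python3 st.py
```

```text
t 7.15 tcp [ 0.6003 -0.1428  0.0507] yaw_y 68.7 z [-0.  0. -1.] F [-0.6  0.   0. ] T [-0.    0.02 -0.01] w 0.0459 q6 -1.57
```

No stop torque showing. I'll release now, opening straight.

>>> jog_arm([
  [0,0,0,0,0,0,70],
  [0,0,0,0,0,0,85],
  [0,0,0,0,0,0,100],
  [0,0,0,0,0,0,100],
  [0,0,0,0,0,0,100],
])

```text
t: 7.65
tcp_pos: [0.6004, -0.1428, 0.0508]
orientation: [0.579, 3.088, -0.0]
wrist_force: [-0.9, 0.5, -0.6]
gripper_width: 0.0853
```

```bash
python3 st.py
python3 - <<'E'
from h import *
def big(c,u0,v0,wd,ht,k):
    i=c['image'][v0:v0+ht,u0:u0+wd,::-1].astype(float)
    i=cv2.resize(i,None,fx=k,fy=k,interpolation=cv2.INTER_CUBIC).clip(0,255)
    return np.clip((i-15)*2,0,255).astype(np.uint8)
a=big(cap('scene'),245,180,90,75,8)
cv2.imwrite('pics/d3.png',a[:600])
E
```

```text
t 7.65 tcp [ 0.6004 -0.1428  0.0508] yaw_y 68.7 z [ 0. -0. -1.] F [-0.9  0.5 -0.6] T [-0.02  0.03 -0.01] w 0.0853 q6 -1.57
```

View pics/d3.png

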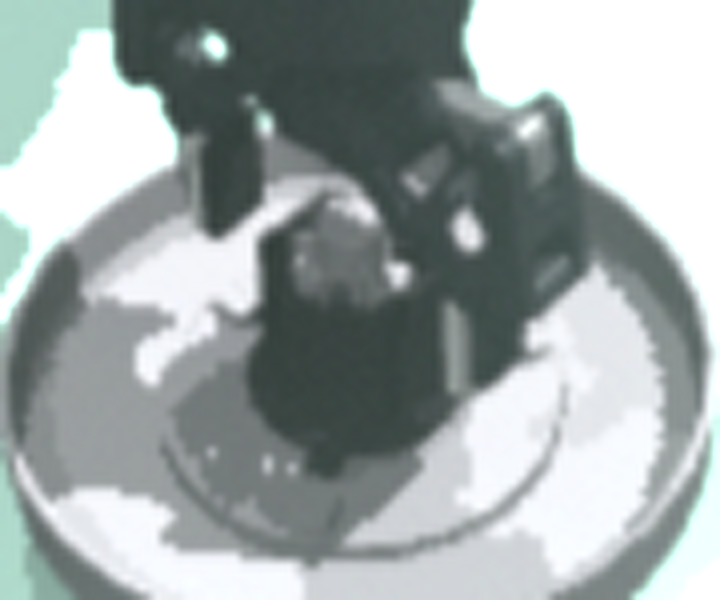

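The ear, at (325,460), is lower than before and points at the pip near (325,525). I'll back straight off and verify.

>>> jog_arm([
  [0,0,0.8,0,0,0,100],
  [0,0,1.8,0,0,0,100],
  [0,0,3.5,0,0,0,100],
  [0,0,6,0,0,0,100],
  [0,0,9,0,0,0,100],
])

```text
t: 8.2
tcp_pos: [0.5998, -0.1426, 0.1416]
orientation: [-0.579, -3.086, -0.0]
wrist_force: [0.4, -0.0, -0.7]
gripper_width: 0.0852
```

>>> jog_arm([
  [-1,3,3,0,0,0,100],
  [-2,7,6,0,0,0,100],
  [-4,11,8,0,0,0,100],
  [-6,15,8,0,0,0,100],
  [-8,19,8,0,0,0,100],
])

```text
t: 8.7
tcp_pos: [0.5206, 0.0485, 0.2235]
orientation: [0.579, 3.083, 0.001]
wrist_force: [0.3, 0.0, -0.1]
gripper_width: 0.0853
```

>>> jog_arm([
  [-2,4,0,0,0,0,100],
  [-4,8,0,0,0,0,100],
  [-6,12,0,0,0,0,100],
  [-7,14,0,0,0,0,100],
  [-7,14,0,0,0,0,100],
])

```text
t: 9.2
tcp_pos: [0.4491, 0.1897, 0.222]
orientation: [0.572, 3.088, 0.002]
wrist_force: [0.1, -0.2, -0.1]
gripper_width: 0.0852
```

```bash
python3 st.py
python3 - <<'E'
from h import *
def big(c,u0,v0,wd,ht,k):
    i=c['image'][v0:v0+ht,u0:u0+wd,::-1].astype(float)
    i=cv2.resize(i,None,fx=k,fy=k,interpolation=cv2.INTER_CUBIC).clip(0,255)
    return np.clip((i-15)*2,0,255).astype(np.uint8)
s=cap('scene');t=cap('top')
cv2.imwrite('pics/e1.png',np.hstack([big(s,255,190,66,70,6),big(t,308,160,62,70,6)]))
cv2.imwrite('pics/e2.png',np.vstack([s['image'],t['image']])[:,:,::-1][::2,::2].copy())
for c,(u0,u1,v0,v1) in((t,(290,388,150,245)),(s,(240,340,190,270))):
    X=cloud(c)[v0:v1,u0:u1]; X=X[np.asarray(c['z_map'])[v0:v1,u0:u1]>0]
    q=X[np.hypot(X[:,0]-.6,X[:,1]+.143)<.03]; 
    h,e=np.histogram(q[:,2],np.arange(.04,.104,.004)); print(list(zip(e.round(3),h)))
    r=np.hypot(X[:,0]-.6,X[:,1]+.143); q=X[(r>.016)&(r<.023)&(X[:,2]>.07)]
    A=np.c_[q[:,:2]-[.6,-.143],np.ones(len(q))]; print(len(q),np.percentile(q[:,2],[50,80,95]))
E
```

```text
t 9.2 tcp [0.4491 0.1897 0.222 ] yaw_y 69.0 z [ 0.001  0.001 -1.   ] F [ 0.1 -0.2 -0.1] T [-0.08 -0.    0.01] w 0.0852 q6 -0.98
[(np.float64(0.04), np.int64(9)), (np.float64(0.044), np.int64(13)), (np.float64(0.048), np.int64(13)), (np.float64(0.052), np.int64(10)), (np.float64(0.056), np.int64(7)), (np.float64(0.06), np.int64(15)), (np.float64(0.064), np.int64(17)), (np.float64(0.068), np.int64(31)), (np.float64(0.072), np.int64(44)), (np.float64(0.076), np.int64(103)), (np.float64(0.08), np.int64(121)), (np.float64(0.084), np.int64(18)), (np.float64(0.088), np.int64(9)), (np.float64(0.092), np.int64(57)), (np.float64(0.096), np.int64(5))]
149 [0.07948944 0.08192495 0.08338699]
[(np.float64(0.04), np.int64(27)), (np.float64(0.044), np.int64(32)), (np.float64(0.048), np.int64(25)), (np.float64(0.052), np.int64(25)), (np.float64(0.056), np.int64(33)), (np.float64(0.06), np.int64(29)), (np.float64(0.064), np.int64(28)), (np.float64(0.068), np.int64(40)), (np.float64(0.072), np.int64(42)), (np.float64(0.076), np.int64(120)), (np.float64(0.08), np.int64(83)), (np.float64(0.084), np.int64(20)), (np.float64(0.088), np.int64(18)), (np.float64(0.092), np.int64(46)), (np.float64(0.096), np.int64(2))]
123 [0.07887287 0.08072075 0.08213241]
```

View pics/e1.png

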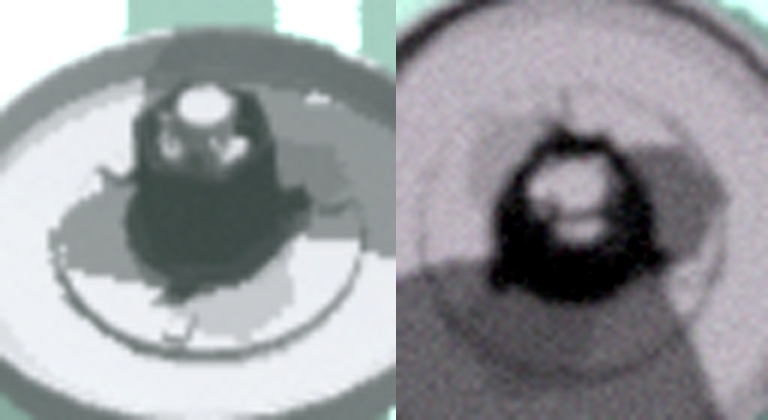

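View pics/e2.png

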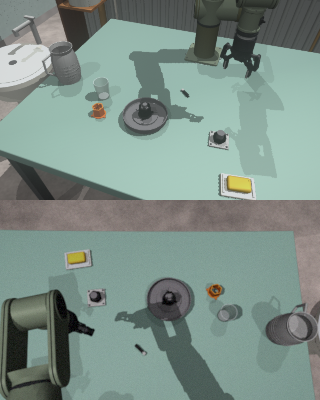

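Run:
```python
from h import *
for n in('top','scene'):
    c=dict(np.load(n+'.npz'));X=cloud(c)[np.asarray(c['z_map'])>0]
    C=np.array([.6,-.1445]) if n=='top' else np.array([.6005,-.141])
    d=X[:,:2]-C; r=np.hypot(*d.T); m=(r>.014)&(r<.021)&(X[:,2]>.073)&(X[:,2]<.086); q=X[m]
    A=np.c_[d[m],np.ones(m.sum())]; k=np.linalg.lstsq(A,q[:,2],rcond=None)[0]; print(n,m.sum(),k, np.degrees(np.hypot(*k[:2])))
```

```text
top 114 [0.02756101 0.04783521 0.07898148] 3.1631302691698973
scene 84 [ 0.00315026 -0.03072481  0.07944644] 1.7696312474989144
```

```bash
python3 -c "
from station import ctrl
print(ctrl.sign_off())"
```

```text
the job is handed in; nothing more can be done
None
```

The flange nut is down in the thread, one step lower, with its ears pointing at the hub pips. I gripped it by two flats at 30 N and turned it about 62° anticlockwise without lifting. Then I let go, backed straight up and moved clear, handing in at about 9 s.

**Turn:** The gripper closed to 46 mm, which matches the nut's flats. No stop torque or notable force showed up on the wrist sensor.

**Drop:** The nut's top face went from about 88 mm (its stated perched height; the camera had read roughly 86) to about 79–80 mm in both cameras. That fits the 8 mm drop.

**Level:** Fitted planes gave tilts of 3.2° (top camera) and 1.8° (scene camera). They disagree in direction, so I take them as depth noise, but this check is weak.

**Alignment:** Before I let go, the ears should have been within a degree or so of the pips. That figure comes from one scene view with individual readings a few degrees apart, and afterwards I only checked by eye. The two cameras also disagree by about 3–4 mm in y at the caddy, so I gripped between their readings.

**Bystanders:** The plain nut, the cup and the orange look-alike appear where they were in the last pictures. The arm was clear of everything.

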